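# Clock a stalagmite slice to its high spot and lock the stage

### The job

Find the widest radius of the stalagmite slice: slide the dial gauge in by its black post until it is fully home on its stop, so that the sprung plunger rides on the slice's edge, then turn the slice by the crank, without touching the stone, and watch the needle all the way round. The edge has several bumps; bring the highest of them under the plunger, so that the needle stands at the greatest reading it can reach, and let go of the crank. Then lock the stage there by swinging the red lever fully in against the stand, and leave the other things on the table alone.

Things in the scene. Friction and masses are not known exactly. Their poses are not given: they have to be found in the camera images.
- stand: Green cast stand, fixed to the table, 74 mm deep, 474 mm long, base 17 mm high; in the middle 118 mm deep, with the lock block (60 mm high) reaching 96 mm in front of the slice axis. Origin under the slice's vertical axis at table level; its x points away from the robot (front is -x), y to the left along the stand, z up. From left (+y) to right (-y) it carries the gauge on its slide, the stone slice on its round stage, and the crank. All offsets below are in this frame.
- slice_centre (a point): Centre of the top of the round-ish brown stone slice (z = 90 mm; slice 24 mm thick, from z 66 to 90). Its edge is 52 to 59 mm from this axis and has several smooth bumps of different height, each within about 30 degrees to either side of its top. The slice is cemented to the stage; how it happens to be turned is not known beforehand. The polished stone must not be touched; turn it by the crank.
- stage: Round aluminium turntable, 96 mm across, with the slice cemented on top (it turns with the slice; its own angle says nothing about where the bumps are). Origin on the slice's axis at table level. Do not touch it or the slice.
- carriage (a joint): Slide of the gauge carriage, in m: grows as the gauge moves towards the slice (towards -y of the stand); 0.045 is fully home on its stop, starts between 0 and 0.022. It drags with about 5 N and stays where it is left.
- post (a point): Black upright post for moving the carriage, on the carriage's outer end 71 mm beyond (+y of) the dial's centre: 21 mm across at its head, which reaches from z 100 to 116 mm (this point is on its axis at z = 100 mm); neck below it 15 mm across from z 66 to 92. Grip it with the fingers to either side along the stand's x; the dial's edge is 30 mm away towards the slice.
- dial (a point): Centre of the upward-looking white face of the dial gauge, 81 mm across, z = 89 mm; its rim is 93 mm high. The plunger sticks out of it level towards the slice, at z = 78 mm.
- needle (a joint): Angle of the red needle in rad, 0 (pointing away from the slice, +y of the stand) when the plunger is out, growing clockwise seen from above as the plunger is pressed: 0.628 rad a mm, one turn is 10 mm. Plunger spring 0.6 to 1.7 N. With the gauge home the reading never falls below about 0.4 rad and never passes one turn.
- crank_axis (a point): Point on the crank's upright axis at z = 90 mm, 135 mm to the right (-y) of the slice's axis. The crank turns without end either way and drives the slice through gears, one turn for one turn in the same sense; it needs about 4 N at the knob and stays where it is left.
- knob (a point): Black upright crank knob, 23 mm across, z 70 to 109 mm, 36 mm from the crank's axis, where the hub (26 mm across) reaches z = 72 mm; this point is on its axis at z = 90 mm. It spins freely on its pin, so a hand may keep its orientation while going round. Grip it with the fingers to either side along the stand's x (the slice's edge comes within 40 mm of the knob on the y side). Starts within 1.6 rad of the side towards the robot.
- lock_lever (a joint): Angle of the red-ended lock lever about its upright axis, rad: 0 to 0.25 at the start (standing out from the front of the stand, lock free), grows as the end is swung away from the robot (clockwise seen from above); 0.95 is fully in, the lever lying along the stand, the stage then held by a brake shoe. Takes about 2 to 3 N at the end and stays where it is left.
- lever_axis (a point): Point on the lever's axis at z = 65 mm, 80 mm in front (-x) and 26 mm to the left (+y) of the slice's axis.
- lever_end (a point): Upright red end of the lock lever, 18 mm across, z 49 to 82 mm, 72 mm from the lever's axis; this point is on it at z = 68 mm.
- caliper: Loose grey sliding caliper, 72 x 200 x 12 mm, lying right of the stand; leave it alone.
- loupe: Loose folding loupe, 34 x 67 x 14 mm, in front of the stand; leave it alone.
- marker: Loose black marker, 132 mm long, 12 mm thick, at the left front; leave it alone.
- vial_a: Loose sample vial, 23 mm across, 54 mm tall, behind the crank; leave it standing.
- vial_b: Loose sample vial, 23 mm across, 54 mm tall, behind the crank; leave it standing.
- blower: Loose black rubber blower, 53 x 111 x 55 mm, behind the stand; leave it alone.

How it is judged:
On the way, in this order (a step that is already met when the one before it is completed fails the run):
1. the gauge carriage is fully home on its stop (value of joint carriage above 0.0435 m), for 0.2 s.
2. the high spot is under the plunger: the needle stands at its greatest reading (value of joint needle above 4.5 rad), for 0.2 s.
3. the red lever is swung fully in (value of joint lock_lever above 0.87 rad), for 0.2 s.
At the end, for the whole second after the job is handed in: Gauge carriage on its stop (within 1.5 mm), needle at the slice's highest bump (within 0.5 mm of the greatest reading, i.e. above 4.5 rad; the greatest reading is about 4.8), red lever swung fully in (above 0.87 of 0.95 rad); everything let go (value of joint carriage above 0.0435 m and value of joint needle above 4.5 rad and value of joint lock_lever above 0.87 rad); the robot touches nothing.
It fails at once if a bystander is moved more than 25 mm (distance of any of caliper, loupe, marker, vial_a, vial_b, blower from where it was at the start of the episode above 0.025 m).
It fails at once if the robot presses on the stone or its turntable (contact force between any of the fingers, the arm and stage above 2 N).
It also fails if it takes over 72 s, if anything falls off the work surface, if the arm or the gripper's body presses on something with over 40 N, if the wrist force passes 120 N, or if a joint passes its speed limit or range.

### The arm

A 7-joint arm with a two-finger parallel gripper is mounted at the origin on a cart in front of the work surface, level with it; the furniture and walls round the work are solid. World frame = base frame: x ahead of the robot, y to its left, z up, the work surface at z = 0. Lengths are in m, angles in rad, forces in N, time in s.
With the tool pointing down it reaches from about 0.35 to 0.9 m from the base axis. Payload 8.1 kg.
Tool frame: the origin (TCP) lies at the very end of the fingers, on their centre line; the grasp point (between the pads) lies 19 mm behind it; z points along the fingers, y is the line along which they close (so a half turn about z gives the same grasp; the last joint's range is limited). The gripper opens to 92 mm and grips with 3 to 60 N. Pads are 19 mm wide; open, the fingers measure 130 mm over their backs; the gripper's body (75 mm by 190 mm) begins 47 mm behind the grasp point.
Start: joints at [1.128, 0.434, 0.025, 1.573, -0.012, 1.134, -0.075], TCP at [0.208, -0.589, 0.227] pointing down, gripper open.
Joint ranges: [-2.62, 2.62], [-0.44, 2.09], [-1.27, 1.32], [0.08, 2.57], [-1.32, 4.46], [0.12, 2], [-2.74, 2.74]. Speed limits (rad/s): [2.22, 2.22, 3.01, 3.01, 3.14, 3.14, 3.14].

### API

Orientations are given as a rotation vector (axis times angle).
In Python, from cell import readout, cams, job gives the robot as it stands.
- The arm moves only by the tool drive_tool, never from a script. Its argument "commands" is a list of rows, each a list of 3 entries, a list of its own where there are three numbers: the turn, a rotation vector about the tool's x, y, z in rad, then the shift along the tool's x, y, z in cm, then the gripper's target within -1 to 1 (fully open at 1, half-way at 0, shut at -1). A call has 1 to 20 rows; each row is the pose to reach, as a shift and turn from the pose commanded when the call began, along the tool's axes at that moment; what a row does not reach only later rows make up. A row lasts 1/12 s, in which the tool goes at most 41.7 mm and 7.16 degrees, less where a joint would pass 70% of its speed; a pose out of reach is approached as far as the arm can. A call with a gripper value outside its range is refused whole. The fingers move at their own pace and stop on an object; "newtons" is the grip in N (left out, the last holds). Time passes only in rows, so rows that repeat a pose let the fingers close. It gives the time, the measured TCP pose, the force, the opening and the grip force at its end, in the units of the state.
- readout.observe(): the state, without advancing time (a new reading comes with each control period).
- cams.get_image(name): name is "scene" or "top" or "wrist"; returns the picture (420x560x3 uint8, blue, green, red); there is no depth.
- cams.camera_info(name): a dict with "camera_matrix" (3x3 intrinsics, pixels), "R" (3x3) and "t" (3): a world point X has camera coordinates R X + t. Camera axes: x right, y down, z forward; pixel columns grow to the right and rows downward; lengths in m; the calibration is good to about 2 mm. A picture is of the moment at which its call begins: read the wrist's pose just before it. camera_info takes no time and is no camera call; for the wrist camera it gives the pose at the moment of the call.
- job.sign_off(): hands the job in; it is judged then, once.
The state is a dict: "clock": time; "joints": joint angles; "dq": joint speeds; "joint_efforts": joint torques, N m; "position": TCP position; "ee_rot": TCP orientation; "force": force on the tool from outside, world axes, zero at the start; "ft_torque": the same for the moment, N m; "width": opening from 0.0 (shut) to 1.0 (fully open); "gripper_force": force on a finger pad.
Only numpy, scipy, OpenCV 4.12 (cv2) and the standard library are available. Lean on these libraries where they do the work, as an engineer would, in place of code of your own. Each camera call takes 0.05 s, during which the arm holds its last target. There are 200 camera calls.

## Working session

There is one attempt and no reset: what is moved stays moved. The work goes in short steps, Python scripts to look and compute and a tool call to move; the robot and the scene stay as the last step left them, time stands still between calls to the robot, and variables do not carry over. Pictures are saved under pics/ and viewed, at most 10 in all, crops included, and the job is handed in when it is done.

Besides the shell and the picture viewer there is one more tool, called after ">>>" as a command line: name --argument value ..., lists and objects as JSON in quotes. drive_tool: Moves the arm, as the interface text tells. Its arguments: {"type":"object","properties":{"commands":{"type":"array"},"newtons":{"type":"number"}},"required":["commands"]}

```bash
mkdir -p pics; ls
python3 - <<'E'
from cell import readout,cams
import cv2
print(readout.observe())
for n in("scene","top"):
    cv2.imwrite(f"pics/{n}0.png",cams.get_image(n)); c=cams.camera_info(n); print(n,c)
E
```

```text
pics
{'clock': 0.0, 'joints': array([ 1.12844871,  0.43521318,  0.02497344,  1.57408367, -0.01158493,
        1.13397977, -0.07506047]), 'dq': array([-0.00077711, -0.00056861, -0.00127616, -0.00092194, -0.00032026,
       -0.00054833, -0.00116278]), 'joint_efforts': array([-3.73687344e-04, -6.67853165e+01,  9.84773263e-01, -3.14456999e+01,
       -6.05644402e-02,  4.29920037e-02,  1.64664098e-04]), 'position': array([ 0.20805669, -0.58882536,  0.22595625]), 'ee_rot': array([-3.09491710e+00, -5.30823065e-01,  6.44395913e-04]), 'force': array([-0.62395216,  0.57527701, -1.25814358]), 'ft_torque': array([ 0.01108573,  0.02237879, -0.08080433]), 'gripper_force': 0.0, 'width': 0.9979786871723081}
scene {'camera_matrix': array([[384.38766678,   0.        , 282.23828835],
       [  0.        , 384.38766678, 209.01982728],
       [  0.        ,   0.        ,   1.        ]]), 'R': array([[ 0.81886432, -0.57398508,  0.00153536],
       [-0.43691197, -0.62504201, -0.64686197],
       [ 0.37224878,  0.52902137, -0.76260556]]), 't': array([-0.45770685,  0.3147351 ,  0.77524481])}
top {'camera_matrix': array([[448.53602075,   0.        , 278.76950162],
       [  0.        , 448.53602075, 212.91255306],
       [  0.        ,   0.        ,   1.        ]]), 'R': array([[-0.00336809, -0.99992229, -0.0120032 ],
       [-0.99145225,  0.00490463, -0.13037783],
       [ 0.13042657,  0.01146147, -0.99139172]]), 't': array([0.01689388, 0.59032708, 1.12281642])}
```

View pics/top0.png

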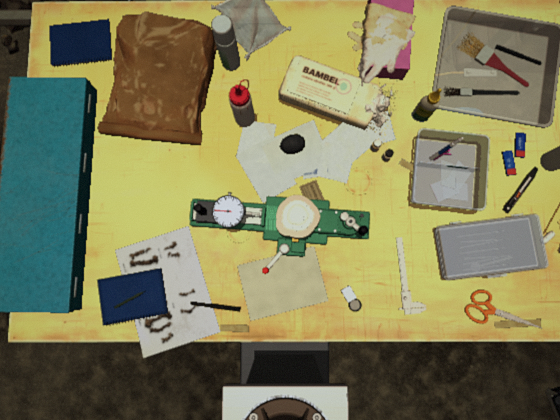

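View pics/scene0.png

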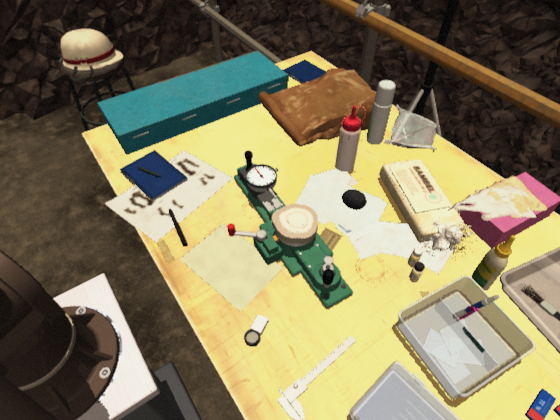

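The top view shows the stand across the picture: dial at about (227,211), slice (297,216), crank around (352,224), red lever end (265,270). I'll enlarge it.

```bash
python3 - <<'E'
import cv2
i=cv2.imread("pics/top0.png")[185:285,185:385]
cv2.imwrite("pics/crop.png",cv2.resize(i,None,fx=4,fy=4,interpolation=cv2.INTER_CUBIC))
E
cat > h.py <<'E'
import numpy as np
from cell import readout,cams
def ray(n,uv,z):
    c=cams.camera_info(n);R,t,K=map(np.array,(c["R"],c["t"],c["camera_matrix"]))
    o=-R.T@t;d=R.T@np.linalg.solve(K,[*uv,1]);return o+d*(z-o[2])/d[2]
def proj(n,X):
    c=cams.camera_info(n);p=c["camera_matrix"]@(np.array(c["R"])@X+c["t"]);return p[:2]/p[2]
E
```

```text
(no output)
```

View pics/crop.png

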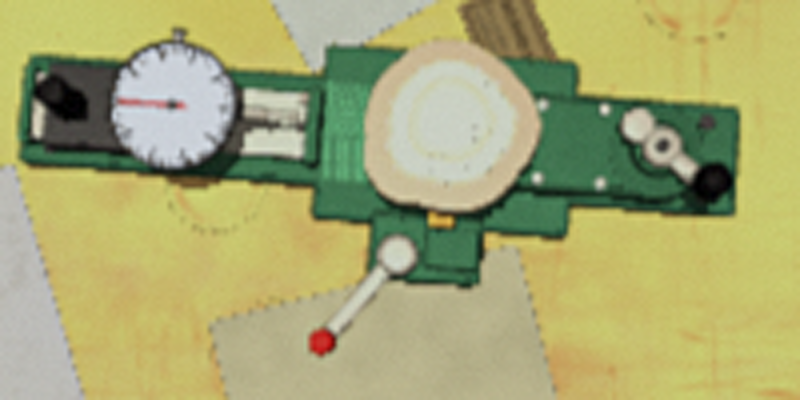

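Run:
```python
from h import *
f=lambda U,z:ray("top",[(U[0]+.5)/4-.5+185,(U[1]+.5)/4-.5+185],z)
P=dict(dial=((174,104),.089),slice=((450,125),.09),post=((48,90),.116),hub=((662,147),.074),knob=((713,180),.109),lax=((397,254),.07),lend=((321,342),.082))
W={k:f(*v) for k,v in P.items()}
for k in W:print(k,W[k].round(4))
d=W['dial'];h=W['hub'];a=np.arctan2(*(d-h)[:2][::-1])-np.pi/2
print("yaw",a,np.degrees(a))
R=np.array([[np.cos(a),-np.sin(a)],[np.sin(a),np.cos(a)]])
for k in W:print(k,((W[k]-W['slice'])[:2]@R*1000).round(1))
# combined origin estimate
loc=dict(hub=(0,-.135),lax=(-.08,.026))
for k,v in loc.items():print("orig from",k,W[k][:2]-R@v)
# scene projection check
for k in W:print(k,proj("scene",W[k]).round(0))
```

```text
dial [0.5901 0.1395 0.089 ]
slice [ 0.576  -0.0315  0.09  ]
post [0.5954 0.2128 0.116 ]
hub [ 0.5635 -0.1643  0.074 ]
knob [ 0.5394 -0.1893  0.109 ]
lax [0.4977 0.0016 0.07  ]
lend [0.4434 0.0485 0.082 ]
yaw -0.0873052040078568 -5.002219719178834
dial [ -0.9 171.6]
slice [0. 0.]
post [ -2. 245.]
hub [  -0.9 -133.3]
knob [ -22.7 -160.4]
lax [-81.   26.2]
lend [-139.1   68.1]
orig from hub [ 0.57531071 -0.02976535]
orig from lax [ 0.57509477 -0.03122859]
dial [261. 175.]
slice [296. 219.]
post [248. 151.]
hub [327. 265.]
knob [327. 271.]
lax [261. 231.]
lend [230. 225.]
```

Stand frame is consistent (yaw about -5°, origin ≈ (0.575,-0.031); post ≈ (0.596,0.211), crank hub, lever all within 2 mm of the given offsets). Work out the first move.

```bash
cat >> h.py <<'E'
from scipy.spatial.transform import Rotation as Ro
YAW=-0.0868;O=np.array([.5753,-.0308])
SR=np.array([[np.cos(YAW),-np.sin(YAW)],[np.sin(YAW),np.cos(YAW)]])
# tool x = stand +y, tool y = stand +x, tool z down
TR=np.array([[*SR[:,1],0],[*SR[:,0],0],[0,0,-1]]).T
def W(x,y,z): return np.array([*(O+SR@[x,y]),z])
def S(p): return np.array([*(SR.T@(np.array(p)[:2]-O)),p[2]])
def delta(x,y,z):
    s=readout.observe();R=Ro.from_rotvec(s["ee_rot"])
    t=W(x,y,z)
    print("turn",(R.inv()*Ro.from_matrix(TR)).as_rotvec().round(4),"shift cm",(R.inv().apply(t-s["position"])*100).round(2))
def st():
    s=readout.observe();R=Ro.from_rotvec(s["ee_rot"]);print(round(s["clock"],2),"stand mm",(S(s["position"])*1000).round(1),"F",s["force"].round(1),"w",round(s["width"],3),"g",round(s["gripper_force"],1),"j7",s["joints"][6].round(2),"err",(R.inv()*Ro.from_matrix(TR)).as_rotvec().round(3))
E
python3 - <<'E'
from h import *
p=ray("top",[(48+.5)/4-.5+185,(90+.5)/4-.5+185],.116)
d=ray("top",[(174.5)/4-.5+185,104.5/4-.5+185],.089)
print(S(p),S(d)+[0,.071,0])
delta(0,.243,.18)
E
```

```text
[-0.00111596  0.2443742   0.116     ] [6.83540618e-06 2.41979677e-01 8.90000000e-02]
turn [-1.4000e-03 -7.0000e-04 -1.1443e+00] shift cm [ 63.27 -62.49   4.69]
```

>>> drive_tool --commands '[[[0,0,-1.144],[63.3,-62.5,4.7],1],[[0,0,-1.144],[63.3,-62.5,4.7],1],[[0,0,-1.144],[63.3,-62.5,4.7],1],[[0,0,-1.144],[63.3,-62.5,4.7],1],[[0,0,-1.144],[63.3,-62.5,4.7],1],[[0,0,-1.144],[63.3,-62.5,4.7],1],[[0,0,-1.144],[63.3,-62.5,4.7],1],[[0,0,-1.144],[63.3,-62.5,4.7],1],[[0,0,-1.144],[63.3,-62.5,4.7],1],[[0,0,-1.144],[63.3,-62.5,4.7],1],[[0,0,-1.144],[63.3,-62.5,4.7],1],[[0,0,-1.144],[63.3,-62.5,4.7],1],[[0,0,-1.144],[63.3,-62.5,4.7],1],[[0,0,-1.144],[63.3,-62.5,4.7],1],[[0,0,-1.144],[63.3,-62.5,4.7],1],[[0,0,-1.144],[63.3,-62.5,4.7],1],[[0,0,-1.144],[63.3,-62.5,4.7],1],[[0,0,-1.144],[63.3,-62.5,4.7],1],[[0,0,-1.144],[63.3,-62.5,4.7],1],[[0,0,-1.144],[63.3,-62.5,4.7],1]]'

```text
clock: 1.77
position: [0.5721, 0.1611, 0.1822]
ee_rot: [-2.316, -2.122, 0.001]
force: [0.6, -1.0, 0.5]
width: 0.999
gripper_force: 0.0
```

Run:
```python
from h import *
st(); delta(0,.243,.18)
```

```text
1.77 stand mm [-19.8 190.9 182.2] F [ 0.6 -1.   0.5] w 0.999 g 0.0 j7 -0.69 err [-0.001  0.001 -0.001]
turn [-0.0006  0.0006 -0.0005] shift cm [5.22 1.98 0.22]
```

>>> drive_tool --commands '[[[0,0,0],[4.5,1.6,0],1],[[0,0,0],[4.5,1.6,0],1],[[0,0,0],[4.5,1.6,0],1],[[0,0,0],[4.5,1.6,0],1]]'

```text
clock: 2.1
position: [0.5912, 0.2028, 0.182]
ee_rot: [-2.315, -2.124, 0.002]
force: [-0.5, -0.7, -0.3]
width: 1.0
gripper_force: 0.0
```

Run:
```python
from h import *
import cv2
st(); delta(0,.243,.18)
cv2.imwrite("pics/w1.png",cams.get_image("wrist")); print(proj("wrist",W(0,.243,.116)), proj("wrist",W(0,.172,.089)))
```

```text
2.1 stand mm [ -4.4 234.1 182. ] F [-0.5 -0.7 -0.3] w 1.0 g 0.0 j7 -0.75 err [-0.001  0.001  0.001]
turn [-0.0012  0.0009  0.0007] shift cm [0.89 0.44 0.2 ]
[286.32100195 208.26459145] [285.49646493 278.64876501]
```

View pics/w1.png

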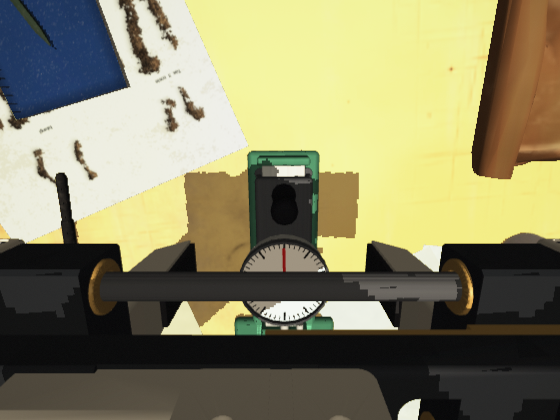

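Wrist view: post head at (285,207) as predicted, dial at (284,281). Fingers straddle it; descend and close.

>>> drive_tool --commands '[[[0,0,0],[0.9,0.4,3],1],[[0,0,0],[0.9,0.4,6],1],[[0,0,0],[0.9,0.4,9.2],1],[[0,0,0],[0.9,0.4,9.2],0],[[0,0,0],[0.9,0.4,9.2],-1],[[0,0,0],[0.9,0.4,9.2],-1],[[0,0,0],[0.9,0.4,9.2],-1],[[0,0,0],[0.9,0.4,9.2],-1],[[0,0,0],[0.9,0.4,9.2],-1],[[0,0,0],[0.9,0.4,9.2],-1]]' --newtons 25

```text
clock: 2.98
position: [0.5969, 0.2115, 0.0918]
ee_rot: [2.316, 2.122, 0.002]
force: [0.3, -0.6, 0.3]
width: 0.542
gripper_force: 0.0
```

Run:
```python
from h import *
st()
```

```text
2.98 stand mm [  0.5 243.3  91.8] F [ 0.3 -0.6  0.3] w 0.542 g 0.0 j7 -0.81 err [ 0.001 -0.001 -0.   ]
```

Still closing; let it finish.

>>> drive_tool --commands '[[[0,0,0],[0,0,0],-1],[[0,0,0],[0,0,0],-1],[[0,0,0],[0,0,0],-1],[[0,0,0],[0,0,0],-1],[[0,0,0],[0,0,0],-1],[[0,0,0],[0,0,0],-1]]'

```text
clock: 3.48
position: [0.5946, 0.2115, 0.0906]
ee_rot: [-2.314, -2.122, 0.004]
force: [-6.0, -0.4, 5.5]
width: 0.215
gripper_force: 25.0
```

>>> drive_tool --commands '[[[0,0,0],[-0.5,0.1,0],-1],[[0,0,0],[-1.0,0.1,0],-1],[[0,0,0],[-1.5,0.1,0],-1],[[0,0,0],[-2.0,0.1,0],-1],[[0,0,0],[-2.3,0.1,0],-1],[[0,0,0],[-2.3,0.1,0],-1]]'

```text
clock: 3.98
position: [0.5929, 0.1894, 0.0906]
ee_rot: [-2.312, -2.122, 0.004]
force: [-8.2, 2.2, 4.6]
width: 0.216
gripper_force: 25.0
```

Run:
```python
from h import *
st()
```

```text
3.98 stand mm [ -1.6 220.9  90.6] F [-8.2  2.2  4.6] w 0.216 g 25.0 j7 -0.78 err [-0.004 -0.     0.001]
```

>>> drive_tool --commands '[[[0,0,0],[-0.3,-0.2,0],-1],[[0,0,0],[-0.6,-0.2,0],-1],[[0,0,0],[-0.9,-0.2,0],-1],[[0,0,0],[-1.0,-0.2,0],-1],[[0,0,0],[-1.0,-0.2,0],-1]]'

```text
clock: 4.4
position: [0.5921, 0.1795, 0.0906]
ee_rot: [-2.314, -2.123, -0.0]
force: [-1.2, 4.6, -1.9]
width: 0.219
gripper_force: 25.0
```

Run:
```python
from h import *
st()
```

```text
4.4 stand mm [ -1.5 210.9  90.6] F [-1.2  4.6 -1.9] w 0.219 g 25.0 j7 -0.77 err [-0.001 -0.001  0.   ]
```

>>> drive_tool --commands '[[[0,0,0],[-0.2,0,0],-1],[[0,0,0],[-0.4,0,0],-1],[[0,0,0],[-0.6,0,0],-1],[[0,0,0],[-0.8,0,0],-1],[[0,0,0],[-0.8,0,0],-1]]'

```text
clock: 4.82
position: [0.5914, 0.1711, 0.0906]
ee_rot: [-2.315, -2.123, 0.0]
force: [-1.3, 2.8, -1.5]
width: 0.22
gripper_force: 25.0
```

Run:
```python
from h import *
st()
```

```text
4.82 stand mm [ -1.5 202.5  90.6] F [-1.3  2.8 -1.5] w 0.22 g 25.0 j7 -0.75 err [-0.001 -0.     0.   ]
```

>>> drive_tool --commands '[[[0,0,0],[-0.2,0,0],-1],[[0,0,0],[-0.4,0,0],-1],[[0,0,0],[-0.6,0,0],-1],[[0,0,0],[-0.6,0,0],-1]]'

```text
clock: 5.15
position: [0.5913, 0.1696, 0.0907]
ee_rot: [-2.31, -2.124, -0.008]
force: [3.0, 15.9, -10.5]
width: 0.217
gripper_force: 25.0
```

Run:
```python
from h import *
import cv2
st()
i=cams.get_image("top")[185:285,185:385]
cv2.imwrite("pics/t2.png",cv2.resize(i,None,fx=4,fy=4,interpolation=cv2.INTER_CUBIC))
```

```text
5.15 stand mm [ -1.5 201.   90.7] F [  3.   15.9 -10.5] w 0.217 g 25.0 j7 -0.75 err [ 0.001 -0.007  0.003]
```

Stop reached (force up to 16 N, only 1.5 mm gained of 6). Release and rise.

>>> drive_tool --commands '[[[0,0,0],[0,0,0],-1],[[0,0,0],[0,0,0],1],[[0,0,0],[0,0,0],1],[[0,0,0],[0.3,0,0],1],[[0,0,0],[0.5,0,0],1],[[0,0,0],[0.5,0,-4],1],[[0,0,0],[0.5,0,-8],1],[[0,0,0],[0.5,0,-9],1],[[0,0,0],[0.5,0,-9],1]]'

```text
clock: 5.95
position: [0.5941, 0.1704, 0.1851]
ee_rot: [2.314, 2.12, 0.01]
force: [0.2, 0.1, -1.1]
width: 0.745
gripper_force: 0.0
```

Run:
```python
from h import *
import cv2
st(); delta(-.024,-.160,.18)
i=cams.get_image("wrist");cv2.imwrite("pics/w2.png",i)
```

```text
5.95 stand mm [  1.3 202.1 185.1] F [ 0.2  0.1 -1.1] w 0.745 g 0.0 j7 -0.7 err [ 0.007 -0.002 -0.001]
turn [ 0.0068 -0.0024 -0.001 ] shift cm [-36.21  -2.49   0.4 ]
```

View pics/w2.png

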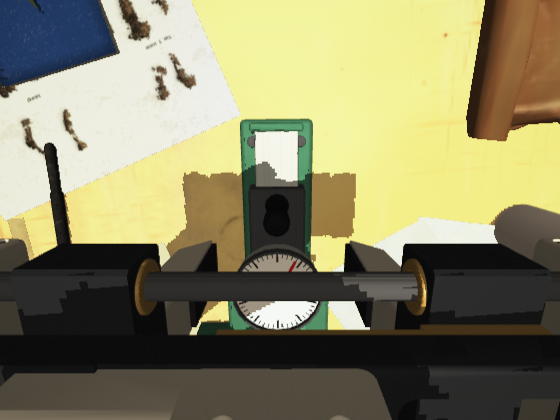

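Needle at tip (295,262): about 0.6 rad, gauge home. Now estimate the slice's outline from the first top image, to guide the search.

Run:
```python
from h import *
import cv2
i=cv2.imread("pics/top0.png");i=cv2.cvtColor(cv2.GaussianBlur(i,(0,0),.6),cv2.COLOR_BGR2LAB).astype(np.float32)
r=np.arange(.040,.068,.0005)
c=np.array([ray("top",(450.5/4-.5+185,125.5/4-.5+185),.09)[:2]])
for a in range(0,360,10):
    th=np.radians(a);d=SR@[np.cos(th),np.sin(th)]
    uv=np.array([proj("top",np.array([*(O+d*x),.09])) for x in r]).astype(np.float32)
    v=cv2.remap(i,uv[:,:1],uv[:,1:],cv2.INTER_CUBIC)[:,0]
    g=np.linalg.norm(v[4:]-v[:-4],axis=1);k=g.argmax();w=g[max(k-3,0):k+4];
    print(a,round(1000*(r[2+max(k-3,0):][:len(w)]@w/w.sum()),1),int(g.max()),end=" | ")
```

```text
0 54.6 11 | 10 55.5 11 | 20 55.0 11 | 30 53.6 11 | 40 52.4 38 | 50 52.0 32 | 60 52.9 37 | 70 52.1 29 | 80 51.6 26 | 90 52.5 25 | 100 52.5 23 | 110 54.1 23 | 120 57.5 24 | 130 58.0 40 | 140 58.5 55 | 150 56.9 62 | 160 52.1 59 | 170 51.5 56 | 180 51.5 51 | 190 52.1 60 | 200 53.5 66 | 210 53.5 62 | 220 52.1 58 | 230 52.4 70 | 240 51.1 55 | 250 52.5 57 | 260 54.0 40 | 270 55.1 32 | 280 55.6 30 | 290 62.1 30 | 300 53.5 35 | 310 52.0 37 | 320 53.0 35 | 330 52.4 29 | 340 53.1 29 | 350 54.5 24 |
```

Outline: bumps near 5° (55 mm), 135° (58.4), 205° (53.5), 280° (55.5) — highest at about 135°, so turn about -45° to bring it to the plunger (90°). Grip the knob.

Run:
```python
from h import *
k=S([.5394,-.1893,.109]);print(k,np.degrees(np.arctan2(k[1]+.135,k[0])),np.hypot(k[1]+.135,k[0]))
a=np.arctan2(k[1]+.135,k[0])
print(.036*np.cos(a),-.135+.036*np.sin(a))
delta(.036*np.cos(a),-.135+.036*np.sin(a),.18)
```

```text
[-0.02202431 -0.16101549  0.109     ] -130.2507344515336 0.03408630811671995
-0.023260815473748326 -0.16247607074339834
turn [ 0.0038 -0.0008 -0.001 ] shift cm [-36.38  -2.31   0.23]
```

>>> drive_tool --commands '[[[0,0,0],[-4,-0.3,0],1],[[0,0,0],[-36.4,-2.35,0],1],[[0,0,0],[-36.4,-2.35,0],1],[[0,0,0],[-36.4,-2.35,0],1],[[0,0,0],[-36.4,-2.35,0],1],[[0,0,0],[-36.4,-2.35,0],1],[[0,0,0],[-36.4,-2.35,0],1],[[0,0,0],[-36.4,-2.35,0],1],[[0,0,0],[-36.4,-2.35,0],1],[[0,0,0],[-36.4,-2.35,0],1],[[0,0,0],[-36.4,-2.35,0],1],[[0,0,0],[-36.4,-2.35,0],1],[[0,0,0],[-36.4,-2.35,0],1],[[0,0,0],[-36.4,-2.35,0],1]]'

```text
clock: 7.17
position: [0.5369, -0.1892, 0.1805]
ee_rot: [-2.313, -2.125, -0.0]
force: [-0.3, 0.4, 0.9]
width: 1.004
gripper_force: 0.0
```

Run:
```python
from h import *
import cv2
st(); delta(-.0233,-.1625,.079)
a=cams.get_image("wrist")[:,100:460]; print(proj("wrist",W(-.0233,-.1625,.109))-[100,0])
b=cams.get_image("top")[185:285,185:385]
cv2.imwrite("pics/c1.png",cv2.hconcat([a,cv2.resize(b,(420,210)),][:1]+[cv2.copyMakeBorder(cv2.resize(b,(440,220),interpolation=cv2.INTER_CUBIC),0,200,0,0,0)]))
```

```text
7.17 stand mm [ -24.5 -161.2  180.5] F [-0.3  0.4  0.9] w 1.004 g 0.0 j7 -0.05 err [-0.    -0.001  0.002]
turn [-0.0004 -0.0006  0.0023] shift cm [-0.14  0.12 10.15]
[182.08409299 221.04996772]
```

View pics/c1.png

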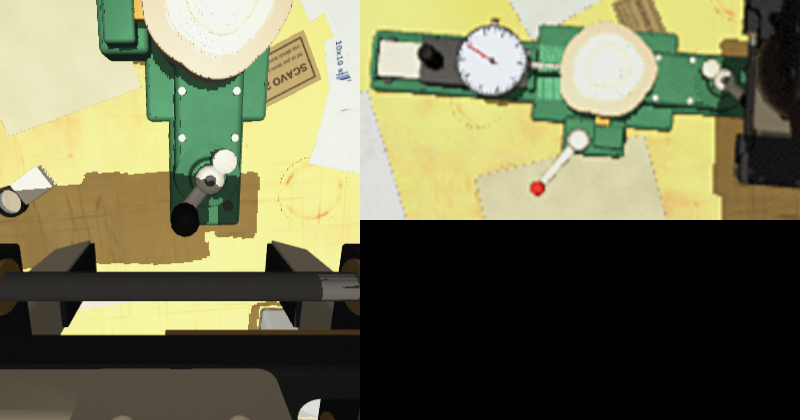

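Top view still shows the dial clearly (needle ~0.6 rad); knob at (185,218) close to the predicted (182,221). Descend and grip.

>>> drive_tool --commands '[[[0,0,0],[-0.1,0.1,3.5],0.3],[[0,0,0],[-0.1,0.1,7],0],[[0,0,0],[-0.1,0.1,10.1],-0.4],[[0,0,0],[-0.1,0.1,10.1],-1],[[0,0,0],[-0.1,0.1,10.1],-1],[[0,0,0],[-0.1,0.1,10.1],-1],[[0,0,0],[-0.1,0.1,10.1],-1],[[0,0,0],[-0.1,0.1,10.1],-1],[[0,0,0],[-0.1,0.1,10.1],-1],[[0,0,0],[-0.1,0.1,10.1],-1],[[0,0,0],[-0.1,0.1,10.1],-1],[[0,0,0],[-0.1,0.1,10.1],-1],[[0,0,0],[-0.1,0.1,10.1],-1]]' --newtons 20

```text
clock: 8.35
position: [0.5389, -0.1921, 0.0805]
ee_rot: [2.314, 2.121, 0.003]
force: [3.0, -0.3, 3.1]
width: 0.242
gripper_force: 20.0
```

Run:
```python
from h import *
st()
s=readout.observe();k=S(s["position"]);a=np.arctan2(k[1]+.135,k[0]);print(np.degrees(a),np.hypot(k[1]+.135,k[0]))
for d in range(0,61,5):
    q=np.array([.036*np.cos(a-np.radians(d)),.036*np.sin(a-np.radians(d))])-.036*np.array([np.cos(a),np.sin(a)])
    print(d,(q[::-1]*100).round(2))
```

```text
8.35 stand mm [ -22.3 -163.8   80.5] F [ 3.  -0.3  3.1] w 0.242 g 20.0 j7 -0.12 err [ 0.003  0.    -0.   ]
-127.65960415821436 0.036425568955521674
0 [0. 0.]
5 [ 0.2  -0.24]
10 [ 0.43 -0.46]
15 [ 0.67 -0.66]
20 [ 0.92 -0.84]
25 [ 1.2 -1. ]
30 [ 1.48 -1.13]
35 [ 1.78 -1.24]
40 [ 2.08 -1.32]
45 [ 2.39 -1.37]
50 [ 2.7 -1.4]
55 [ 3.02 -1.4 ]
60 [ 3.33 -1.37]
```

>>> drive_tool --commands '[[[0,0,0],[0.2,-0.24,0],-1],[[0,0,0],[0.43,-0.46,0],-1],[[0,0,0],[0.67,-0.66,0],-1],[[0,0,0],[0.92,-0.84,0],-1],[[0,0,0],[1.2,-1.0,0],-1],[[0,0,0],[1.48,-1.13,0],-1],[[0,0,0],[1.78,-1.24,0],-1],[[0,0,0],[1.78,-1.24,0],-1]]'

```text
clock: 9.02
position: [0.5286, -0.1739, 0.0805]
ee_rot: [2.314, 2.12, 0.003]
force: [6.9, -1.2, 0.1]
width: 0.244
gripper_force: 20.0
```

```bash
cat >> h.py <<'E'
def needle(c=(0,.130)):
    i=cams.get_image("top").astype(int);b,g,r=i[...,0],i[...,1],i[...,2]
    m=(r-g>60)&(r-b>60);P=np.array([S(ray("top",(u,v),.089)) for v,u in np.argwhere(m) if 195<v<230 and 210<u<275])
    w=np.array([(r-g)[v,u] for v,u in np.argwhere(m) if 195<v<230 and 210<u<275])
    d=P[:,:2]-c;ok=np.hypot(*d.T)<.034;d=d[ok];w=w[ok]
    v=(w[:,None]*d).sum(0)/w.sum()
    # clockwise angle from +y (x fwd, y left): cw from +y -> +x
    print("needle",np.arctan2(v[0],v[1])%(2*np.pi),"r",np.hypot(*v),"n",len(w),"far pts",(d[np.hypot(*d.T)>.018]*1000).round(0).tolist())
    return i.astype(np.uint8)
def knob():
    k=S(readout.observe()["position"]);a=np.arctan2(k[1]+.135,k[0]);print("knob",np.degrees(a),np.hypot(k[1]+.135,k[0]));return a
def steps(ds):
    a=knob()
    for d in ds:
        q=.0364*(np.array([np.cos(a+np.radians(d)),np.sin(a+np.radians(d))])-[np.cos(a),np.sin(a)]);print(d,(q[::-1]*100).round(2))
E
python3 - <<'E'
from h import *
import cv2
st();i=needle();steps([-5,-10,-15,-20])
cv2.imwrite("pics/n1.png",cv2.resize(i[185:285,185:385],(800,400),interpolation=cv2.INTER_CUBIC))
E
```

```text
9.02 stand mm [ -34.1 -146.6   80.5] F [ 6.9 -1.2  0.1] w 0.244 g 20.0 j7 -0.15 err [ 0.004  0.001 -0.001]
needle 4.531942266471637 r 0.019175897793153263 n 13 far pts [[-20.0, -3.0], [-22.0, -3.0], [-25.0, -3.0], [-27.0, -4.0], [-27.0, -6.0], [-30.0, -6.0], [-32.0, -7.0]]
knob -161.32601448684719 0.036002337935678815
-5 [ 0.3  -0.09]
-10 [ 0.62 -0.15]
-15 [ 0.93 -0.18]
-20 [ 1.25 -0.19]
```

View pics/n1.png

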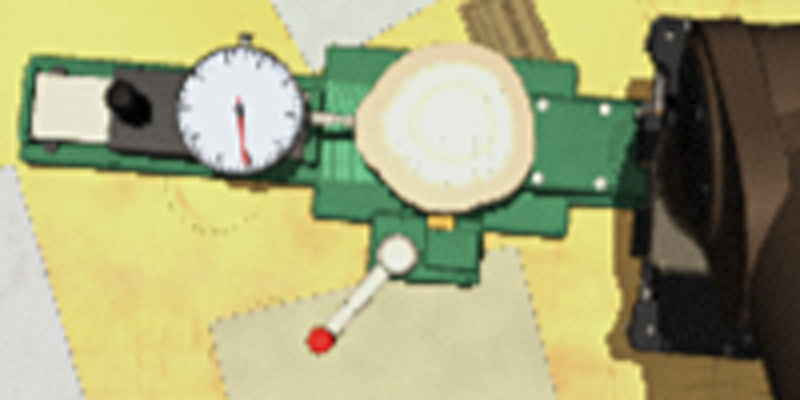

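Needle points almost straight down in the picture, (240,108)→(247,160), ≈4.5 rad. This is the high bump; continue in small steps to its maximum.

>>> drive_tool --commands '[[[0,0,0],[0.3,-0.09,0],-1],[[0,0,0],[0.3,-0.09,0],-1],[[0,0,0],[0.3,-0.09,0],-1]]'

```text
clock: 9.32
position: [0.5281, -0.1708, 0.0805]
ee_rot: [2.314, 2.12, 0.003]
force: [6.5, -1.2, 2.0]
width: 0.246
gripper_force: 20.0
```

Run:
```python
from h import *
st();i=needle();steps([-5])
```

```text
9.32 stand mm [ -34.9 -143.6   80.5] F [ 6.5 -1.2  2. ] w 0.246 g 20.0 j7 -0.16 err [ 0.004  0.001 -0.001]
needle 4.781850700571896 r 0.01625979018767969 n 12 far pts [[-20.0, 2.0], [-23.0, 2.0], [-25.0, 1.0], [-28.0, 1.0], [-30.0, 1.0]]
knob -166.20174994349475 0.035944452988661474
-5 [ 0.31 -0.06]
```

>>> drive_tool --commands '[[[0,0,0],[0.31,-0.06,0],-1],[[0,0,0],[0.31,-0.06,0],-1],[[0,0,0],[0.31,-0.06,0],-1]]'

```text
clock: 9.62
position: [0.5278, -0.1678, 0.0805]
ee_rot: [2.314, 2.12, 0.003]
force: [6.5, -2.2, 1.2]
width: 0.247
gripper_force: 20.0
```

Run:
```python
from h import *
st();i=needle();steps([-5])
```

```text
9.62 stand mm [ -35.5 -140.6   80.5] F [ 6.5 -2.2  1.2] w 0.247 g 20.0 j7 -0.16 err [ 0.004  0.001 -0.001]
needle 4.79692175539949 r 0.017789836523062277 n 11 far pts [[-20.0, 2.0], [-23.0, 2.0], [-25.0, 1.0], [-28.0, 1.0], [-30.0, 3.0]]
knob -171.07088316799576 0.03591477395707748
-5 [ 0.32 -0.04]
```

>>> drive_tool --commands '[[[0,0,0],[0.31,-0.03,0],-1],[[0,0,0],[0.31,-0.03,0],-1],[[0,0,0],[0.31,-0.03,0],-1]]'

```text
clock: 9.92
position: [0.5277, -0.1648, 0.0805]
ee_rot: [2.314, 2.12, 0.003]
force: [6.5, -2.4, 0.6]
width: 0.242
gripper_force: 20.0
```

Run:
```python
from h import *
st();i=needle();steps([-5,2,4,6,8,10])
```

```text
9.92 stand mm [ -35.8 -137.6   80.5] F [ 6.5 -2.4  0.6] w 0.242 g 20.0 j7 -0.17 err [ 0.004  0.001 -0.001]
needle 4.558805890509847 r 0.018526927857055186 n 10 far pts [[-20.0, -3.0], [-22.0, -3.0], [-25.0, -3.0], [-27.0, -4.0], [-30.0, -4.0]]
knob -175.85846980934258 0.03585837557258132
-5 [ 0.32 -0.01]
2 [-0.13  0.01]
4 [-0.25  0.03]
6 [-0.38  0.05]
8 [-0.5   0.07]
10 [-0.63  0.1 ]
```

Peak is bracketed: 4.53 / 4.78 / 4.80 / 4.56 rad at knob angles -161/-166/-171/-176 → top at about -168.7°, ≈4.83 rad, which matches the stated greatest reading. Turn back 7°, release, rise.

>>> drive_tool --commands '[[[0,0,0],[-0.22,0.02,0],-1],[[0,0,0],[-0.45,0.05,0],-1],[[0,0,0],[-0.45,0.05,0],-1],[[0,0,0],[-0.45,0.05,0],-1],[[0,0,0],[-0.45,0.05,0],0],[[0,0,0],[-0.45,0.05,0],0.5],[[0,0,0],[-0.45,0.05,0],0.5],[[0,0,0],[-0.45,0.05,0],0.5],[[0,0,0],[-0.45,0.05,0],0.5],[[0,0,0],[-0.45,0.05,-3],0.5],[[0,0,0],[-0.45,0.05,-6],0],[[0,0,0],[-0.45,0.05,-9],-1],[[0,0,0],[-0.45,0.05,-9],-1]]'

```text
clock: 11.05
position: [0.5287, -0.1687, 0.1751]
ee_rot: [2.311, 2.118, 0.006]
force: [1.8, -0.6, -0.8]
width: 0.508
gripper_force: 0.0
```

Run:
```python
from h import *
st();i=needle();
p=S(ray("top",((321.5)/4-.5+185,342.5/4-.5+185),.082));print(p)
delta(-.185,.066,.16)
```

```text
11.05 stand mm [ -34.5 -141.5  175.1] F [ 1.8 -0.6 -0.8] w 0.508 g 0.0 j7 -0.09 err [ 0.008  0.001 -0.   ]
needle 4.7513558828377835 r 0.01806513226907795 n 12 far pts [[-20.0, 2.0], [-23.0, 2.0], [-25.0, 1.0], [-28.0, 1.0], [-30.0, 1.0], [-33.0, 1.0]]
[-0.1383105   0.06755639  0.082     ]
turn [ 0.0052  0.0012 -0.0007] shift cm [ 20.75 -14.97   1.17]
```

Needle stays at ≈4.78 after release. Move in front of the lever, fingers shut, then down.

>>> drive_tool --commands '[[[0,0,0],[20.7,-15,0.5],-1],[[0,0,0],[20.7,-15,0.5],-1],[[0,0,0],[20.7,-15,0.5],-1],[[0,0,0],[20.7,-15,0.5],-1],[[0,0,0],[20.7,-15,0.5],-1],[[0,0,0],[20.7,-15,0.5],-1],[[0,0,0],[20.7,-15,0.5],-1],[[0,0,0],[20.7,-15,0.5],-1],[[0,0,0],[20.7,-15,0.5],-1],[[0,0,0],[20.7,-15,4],-1],[[0,0,0],[20.7,-15,8],-1],[[0,0,0],[20.7,-15,11.7],-1],[[0,0,0],[20.7,-15,11.7],-1]]'

```text
clock: 12.18
position: [0.3914, 0.0484, 0.0475]
ee_rot: [-2.314, -2.116, 0.012]
force: [-1.3, -0.4, -0.5]
width: 0.007
gripper_force: 0.0
```

Run:
```python
from h import *
import cv2
st()
s=readout.observe();p=S(s["position"])
for a in (144,135,126,117,108,99,92,88):
    t=np.radians(a);q=np.array([-.08+.072*np.cos(t)-.028,.026+.072*np.sin(t)]);print(a,((q-p[:2])[::-1]*100).round(2))
cv2.imwrite("pics/lv.png",cams.get_image("scene")[130:330,180:400].repeat(3,0).repeat(3,1))
```

```text
12.18 stand mm [-190.1   63.    47.5] F [-1.3 -0.4 -0.5] w 0.007 g 0.0 j7 -0.74 err [-0.01   0.002 -0.003]
144 [0.53 2.39]
135 [1.39 3.12]
126 [2.13 3.98]
117 [2.72 4.94]
108 [3.15 5.99]
99 [3.41 7.09]
92 [3.5  7.96]
88 [3.5  8.46]
```

View pics/lv.png

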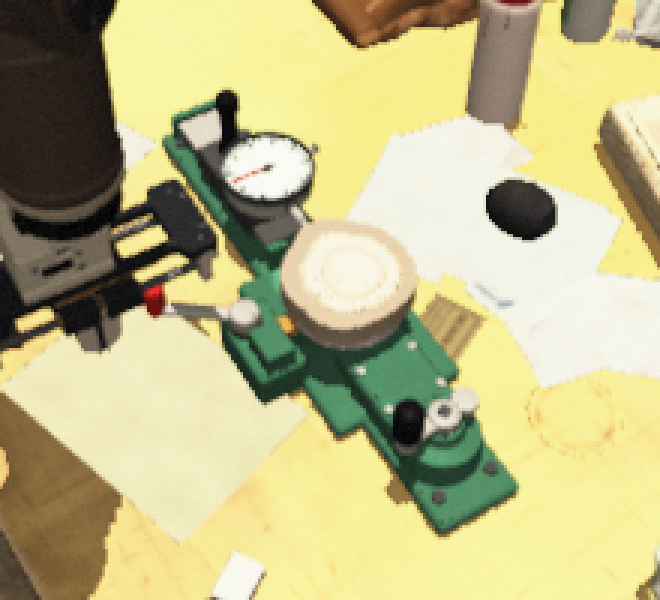

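Scene view: shut fingers stand just in front of the red end (about (155,300) in the crop), clear. Push along the arc.

>>> drive_tool --commands '[[[0,0,0],[0.5,1.2,-0.6],-1],[[0,0,0],[0.5,2.4,-0.6],-1],[[0,0,0],[1.0,2.8,-0.6],-1],[[0,0,0],[1.4,3.1,-0.6],-1],[[0,0,0],[1.8,3.5,-0.6],-1],[[0,0,0],[2.1,4.0,-0.6],-1],[[0,0,0],[2.4,4.5,-0.6],-1],[[0,0,0],[2.7,4.9,-0.6],-1],[[0,0,0],[2.9,5.4,-0.6],-1],[[0,0,0],[3.1,6.0,-0.6],-1],[[0,0,0],[3.3,6.5,-0.6],-1],[[0,0,0],[3.4,7.1,-0.6],-1],[[0,0,0],[3.4,7.1,-0.6],-1]]'

```text
clock: 13.32
position: [0.4693, 0.0793, 0.0587]
ee_rot: [-2.315, -2.123, -0.002]
force: [-0.4, -0.1, 0.0]
width: 0.006
gripper_force: 0.2
```

```bash
cat >> h.py <<'E'
def lever():
    i=cams.get_image("scene").astype(int);b,g,r=i[...,0],i[...,1],i[...,2]
    m=(r-g>90)&(r-b>90);P=[(u,v) for v,u in np.argwhere(m) if 190<v<260 and 215<u<275]
    print("lever n",len(P))
    if P:
        p=S(ray("scene",np.mean(P,0),.068));print(p.round(4),"ang",np.degrees(np.arctan2(p[1]-.026,p[0]+.08)))
E
python3 - <<'E'
from h import *
st();lever();needle()
E
```

```text
13.32 stand mm [-115.1  100.5   58.7] F [-0.4 -0.1  0. ] w 0.006 g 0.2 j7 -0.73 err [ 0.    -0.001  0.   ]
lever n 20
[-0.0864  0.1004  0.068 ] ang 94.95141678143955
needle 4.783872772557174 r 0.005020478457678859 n 4 far pts []
```

>>> drive_tool --commands '[[[0,0,0],[0,0.3,0],-1],[[0,0,0],[0,0.6,0],-1],[[0,0,0],[0,0.9,0],-1],[[0,0,0],[0,0.9,0],-1]]'

```text
clock: 13.75
position: [0.4771, 0.0781, 0.0587]
ee_rot: [-2.315, -2.123, 0.0]
force: [-2.6, 2.4, -0.8]
width: 0.003
gripper_force: 1.2
```

Run:
```python
from h import *
st();lever()
```

```text
13.75 stand mm [-107.3  100.    58.7] F [-2.6  2.4 -0.8] w 0.003 g 1.2 j7 -0.73 err [-0.001 -0.     0.   ]
lever n 20
[-0.0791  0.1005  0.068 ] ang 89.31443433330902
```

Not at a hard stop yet; push further.

>>> drive_tool --commands '[[[0,0,0],[0,0.3,0],-1],[[0,0,0],[0,0.6,0],-1],[[0,0,0],[0,0.8,0],-1],[[0,0,0],[0,0.8,0],-1]]'

```text
clock: 14.13
position: [0.4785, 0.0777, 0.0581]
ee_rot: [-2.309, -2.122, 0.015]
force: [-26.1, 5.5, 21.1]
width: 0.005
gripper_force: 14.0
```

Run:
```python
from h import *
st();lever()
```

```text
14.13 stand mm [-105.8   99.7   58.1] F [-26.1   5.5  21.1] w 0.005 g 14.0 j7 -0.72 err [-0.011  0.003  0.002]
lever n 23
[-0.0788  0.0998  0.068 ] ang 89.06122236731828
```

Hard stop (26 N): lever fully in. Back off, rise, and check.

>>> drive_tool --commands '[[[0,0,0],[0,0,0],-1],[[0,0,0],[0,-1.5,0],-1],[[0,0,0],[0,-4,0],-1],[[0,0,0],[0,-6,0],-1],[[0,0,0],[0,-6,-4],-1],[[0,0,0],[0,-6,-8],-1],[[0,0,0],[0,-6,-12],-1],[[0,0,0],[0,-6,-12],-1],[[0,0,0],[0,-6,-12],-1]]'

```text
clock: 14.93
position: [0.4276, 0.082, 0.1812]
ee_rot: [2.314, 2.118, 0.007]
force: [-0.3, 0.3, -0.9]
width: 0.004
gripper_force: 0.0
```

Run:
```python
from h import *
import cv2
st();lever();i=needle()
cv2.imwrite("pics/fin.png",cv2.hconcat([cv2.resize(i[185:285,185:385],(400,200)),cv2.resize(cams.get_image("scene")[150:350,180:380],(400,400))[:200]]))
```

```text
14.93 stand mm [-156.9   99.6  181.2] F [-0.3  0.3 -0.9] w 0.004 g 0.0 j7 -0.59 err [ 0.006 -0.    -0.002]
lever n 23
[-0.0793  0.1025  0.068 ] ang 89.5010626405401
needle 4.769729632251888 r 0.016247441283680764 n 12 far pts [[-20.0, 2.0], [-23.0, 2.0], [-25.0, 1.0], [-28.0, 1.0], [-30.0, 1.0]]
```

View pics/fin.png

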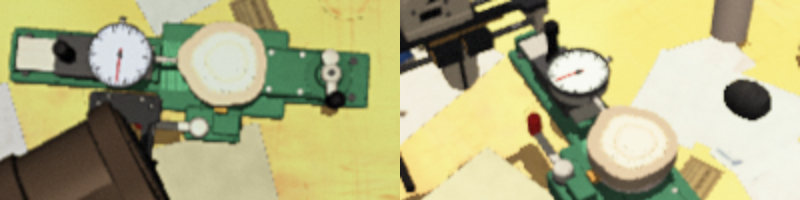

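The lever lies along the stand, the needle stands near straight down (≈4.77 rad), the gauge is home and the arm is clear. Hand in.

```bash
python3 -c "
from cell import job
print(job.sign_off())"
```

```text
the job is handed in; nothing more can be done
None
```

The job is handed in: the gauge is home on its stop, the highest bump is under the plunger (needle about 4.77 rad, picked from the slice outline in the first image rather than a full turn), and the red lever is fully in.

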